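# Draw the taller insert's tray out of the cooling dock

## Robot

A 6-joint arm with a two-finger parallel gripper is mounted at the origin on the work surface. World frame = base frame: x ahead of the robot, y to its left, z up, the work surface at z = 0. Lengths are in m, angles in rad, forces in N, time in s.
With the tool pointing down it reaches from about 0.375 to 0.975 m from the base axis. Payload 3.8 kg.
Tool frame: the origin (TCP) lies at the very end of the fingers, on their centre line; the grasp point (between the pads) lies 19 mm behind it; z points along the fingers, y is the line along which they close (so a half turn about z gives the same grasp; the last joint's range is limited). The gripper opens to 85 mm and grips with 20 to 120 N. Pads are 22 mm wide; open, the fingers measure 114 mm over their backs; the gripper's body (76 mm by 85 mm) begins 54 mm behind the grasp point. The pads swing forward as they close: fully open they stand 13 mm farther back than shut.
Start: joints at [1.075, 0.264, 1.604, -0, 1.274, -0.037], TCP at [0.299, 0.605, 0.231] pointing down, gripper open.
Joint ranges: [-2.63, 2.63], [-0.94, 2.18], [0.31, 2.57], [-1.31, 4.45], [0, 2.66], [-2.55, 2.55]. Speed limits (rad/s): [2.57, 2.57, 3.14, 3.14, 3.14, 3.14].

## Interface

Orientations are given as a rotation vector (axis times angle).
In Python, from workcell import monitor, viewer, workorder gives the robot as it stands.
- The arm moves only by the tool jog_arm, never from a script. Its argument "commands" is a list of rows, each an object with "travel": the shift along the tool's x, y, z in mm, a list of three; "rot": the turn, a rotation vector about the tool's x, y, z in degrees, a list of three; "claw": the closure in counts, from 0 (fully open) to 255 (shut). A call has exactly 5 rows; each row shifts and turns the commanded pose from where the row before left it, along the tool's axes as they then stand; what a row does not reach is not made up. A row lasts 1/10 s, in which the tool goes at most 50 mm and 8.59 degrees, less where a joint would pass 70% of its speed; a pose out of reach is approached as far as the arm can. A call is refused whole if a number of a shift passes 50 or a number of a turn 8.59, either way. A call with a gripper value outside its range is refused whole. The fingers move at their own pace and stop on an object; "force" is the grip in N (left out, the last holds). Time passes only in rows, so rows that do not move let the fingers close, or fill a call up. It gives the time, the measured TCP pose, the force, the opening and the grip force at its end, in the units of the state.
- monitor.read_state(): the state, without advancing time (a new reading comes with each control period).
- viewer.read_camera(name): name is "side" or "top" or "wrist"; returns a dict with "color" (400x640x3 uint8, blue, green, red), "camera_matrix" (3x3 intrinsics, pixels), "k1" (the pictures are not rectified: a ray, as slopes to the right and down, at radius r is drawn at 1 + k1 r^2 times it, then the intrinsics apply), "R" (3x3) and "t" (3): a world point X has camera coordinates R X + t. Camera axes: x right, y down, z forward; pixel columns grow to the right and rows downward; lengths in m; the calibration is good to about 2 mm. A picture is of the moment at which its call begins. There is no depth.
- workorder.finish_job(): hands the job in; it is judged then, once.
The state is a dict: "time": time; "q": joint angles; "joint_vel": joint speeds; "joint_torque": joint torques, N m; "tool_pos": TCP position; "tcp_rot": TCP orientation; "wrist_force": force on the tool from outside, world axes, zero at the start; "torque": the same for the moment, N m; "width": opening from 0.0 (shut) to 1.0 (fully open); "grip_force": force on a finger pad.
Only numpy, scipy, OpenCV 4.12 (cv2) and the standard library are available. Lean on these libraries where they do the work, as an engineer would, in place of code of your own. Each camera call takes 0.05 s, during which the arm holds its last target. There are 200 camera calls.

## Task

Of the cooling dock's two trays, hook a fingertip behind the front lip of the one that carries the taller metal insert and draw it gently out to its stop, without pinching the lip or pressing on its outer front. Push the other tray fully home against the fan box. Do not touch or lift the two inserts, which must stay standing on their trays, and leave the meter, flask and jar where they are.

Things in the scene. Friction and masses are not known exactly. Their poses are not given: they have to be found in the camera images.
- dock: Fixed dock: dark steel base 350 x 240 x 10 mm (x from -200 to +150 mm), black guide rails along x at y = -110, 0, 110 mm (tops 20 mm above the bench), at the far end a blue fan box 107 mm high, front at x = +95 mm. Origin on the bench surface; x runs along the rails away from the robot, y to the left. Two steel trays lie at y = +55 mm (left) and -55 mm (right).
- left_tray (a joint): Slide of the left tray (seen from the robot, the +y one in the dock's frame), in m: 0 = fully home against the fan box, 0.12 = drawn out to its stop towards the robot (along the dock's -x); starts between 0.03 and 0.06. Friction about 2.5 N plus 6 N per m/s; stays where it is left.
- right_tray (a joint): Slide of the right tray (seen from the robot, the -y one in the dock's frame), in m: 0 = fully home against the fan box, 0.12 = drawn out to its stop towards the robot (along the dock's -x); starts between 0.03 and 0.06. Friction about 2.5 N plus 6 N per m/s; stays where it is left.
- left_lip (a point): Middle of the top edge of the back side of the left tray's lip (45 mm above the bench), moves with the tray, axes as the dock's. Lip: upright steel wall, 86 mm wide, 5 mm thick (towards -x, then a black strip 70 x 20 x 4 mm on its outer front). Behind it (+x) a pocket 62 mm long, open above, floor 28 mm below the lip's top; then a deck 85 mm long with a rim (top 24 mm above the bench) where the insert stands.
- right_lip (a point): Middle of the top edge of the back side of the right tray's lip (45 mm above the bench), moves with the tray, axes as the dock's. Lip: upright steel wall, 86 mm wide, 5 mm thick (towards -x, then a black strip 70 x 20 x 4 mm on its outer front). Behind it (+x) a pocket 62 mm long, open above, floor 28 mm below the lip's top; then a deck 85 mm long with a rim (top 24 mm above the bench) where the insert stands.
- tall_insert: Loose brass cylinder with small drilled holes in the top, diameter 32 mm, 70 mm high, about 0.4 kg, standing on the deck of one of the trays (which one varies; the sign of its y in the dock's frame tells). Origin at the centre of its underside, 17 mm above the bench. At least 60 mm behind the lip's back face at the start. Tips over if the tray is jerked.
- short_insert: Loose brass cylinder of the same kind, diameter 32 mm, 35 mm high, about 0.2 kg, on the other tray. Origin at the centre of its underside.
- meter: Loose grey hand-held meter lying flat, 150 x 70 x 28 mm, left of the dock. Origin at the centre of its underside. Bystander.
- flask: Loose amber glass bottle, diameter 54 mm, 115 mm high, left of the dock. Origin at the centre of its underside. Bystander.
- jar: Loose white jar, diameter 60 mm, 70 mm high, right of the dock. Origin at the centre of its underside. Bystander.

How it is judged:
By the outcome, as a careful person would: the job done as asked, in the order asked, and still so for the second after the job is handed in, with the robot touching nothing.
It also fails if it takes over 42 s, if anything falls off the work surface, if the arm or the gripper's body presses on something with over 40 N, if the wrist force passes 120 N, or if a joint passes its speed limit or range.

## Working session

There is one attempt and no reset: what is moved stays moved. The work goes in short steps, Python scripts to look and compute and a tool call to move; the robot and the scene stay as the last step left them, time stands still between calls to the robot, and variables do not carry over. Pictures are saved under pics/ and viewed, at most 10 in all, crops included, and the job is handed in when it is done.

Besides the shell and the picture viewer there is one more tool, called after ">>>" by a JSON object that holds its "fn" and its "kwargs", one argument or row to a line. jog_arm: Moves the arm, as the interface text tells. Its arguments: {"type":"object","properties":{"commands":{"type":"array","items":{"type":"object","properties":{"travel":{"type":"array","items":{"type":"number"}},"rot":{"type":"array","items":{"type":"number"}},"claw":{"type":"number"}}}},"force":{"type":"number"}},"required":["commands"]}

```bash
mkdir -p pics; python3 - <<'E'
from workcell import monitor, viewer
import cv2,numpy as np
s=monitor.read_state();print(s['time'],s['tool_pos'],s['tcp_rot'],s['width'])
for n in('top','side'):
    c=viewer.read_camera(n);cv2.imwrite(f'pics/{n}0.png',c['color']);np.savez(f'{n}0.npz',**c)
    print(n,c['camera_matrix'].tolist(),c['k1'],np.round(c['R'],3).tolist(),c['t'])
E
```

```text
0.0 [0.29857971 0.60454424 0.22997628] [-0.71424514 -3.05871902  0.00339132] 0.9970663769306458
top [[407.3685457394667, 0.0, 313.4592984701421], [0.0, 407.3685457394667, 192.87513863969514], [0.0, 0.0, 1.0]] -0.046745354738011814 [[-0.004, -1.0, -0.031], [-0.987, 0.009, -0.159], [0.159, 0.03, -0.987]] [0.04195249 0.58741738 0.74861641]
side [[374.07278421811, 0.0, 309.1353563946164], [0.0, 374.07278421811, 197.100438777245], [0.0, 0.0, 1.0]] -0.021841455308796227 [[0.745, -0.667, -0.002], [-0.516, -0.575, -0.635], [0.422, 0.475, -0.772]] [-0.41701178  0.36766994  0.5009754 ]
```

View pics/top0.png

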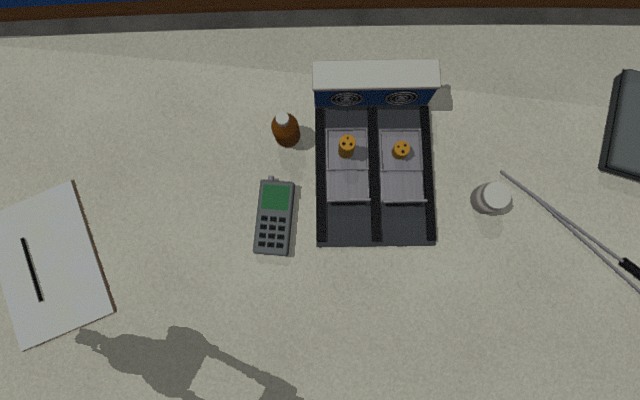

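View pics/side0.png

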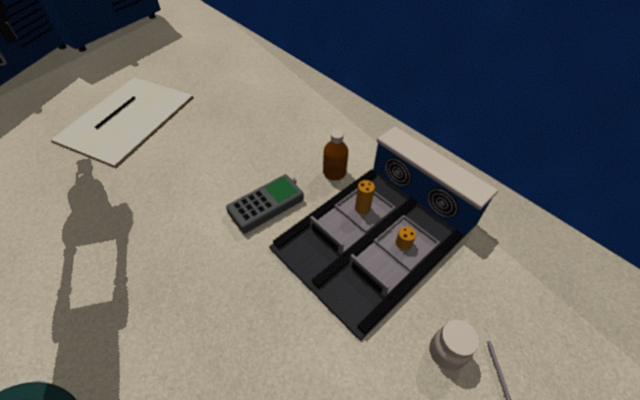

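The top view shows the tall insert on the left tray (347,146) and the short one on the right tray (402,149). The dock's front corners are near (317,244) and (435,243), and the lips are at rows of about 201. In the side view the lips are at about (328,232) and (380,275), and the inserts stand upright.

```bash
cat > h.py <<'E'
import numpy as np,cv2
def ray(c,p):
    K=c['camera_matrix'];k=float(c['k1'])
    q=cv2.undistortPoints(np.array([[p]],float),K,np.array([k,0,0,0,0.]))[0,0]
    R,t=c['R'],c['t'];return -R.T@t, R.T@np.array([q[0],q[1],1])
def plane(c,p,z):
    o,d=ray(c,p);return o+d*(z-o[2])/d[2]
E
python3 - <<'E'
from h import *
c=dict(np.load('top0.npz'))
for n,p,z in[('baseFL',(317,244),.01),('baseFR',(435,243),.01),('lipL',(327,201),.045),('lipLr',(368,201),.045),('lipR',(381,202),.045),('lipRr',(425,202),.045),('tall top',(347,140),.087),('short top',(402,148),.052),('boxL',(314,90),.107),('boxR',(438,87),.107)]:
    print(n,plane(c,p,z).round(4))
a=cv2.resize(c['color'][90:255,305:450],None,fx=5,fy=5,interpolation=cv2.INTER_CUBIC)[:600] if 0 else cv2.resize(c['color'][110:255,305:450],None,fx=4,fy=4,interpolation=cv2.INTER_CUBIC)
s=np.load('side0.npz')['color'][150:345,265:500]
cv2.imwrite('pics/crop.png',a);cv2.imwrite('pics/crops.png',cv2.resize(s,None,fx=3,fy=3,interpolation=cv2.INTER_CUBIC))
E
```

```text
baseFL [0.4897 0.0326 0.01  ]
baseFR [ 0.49   -0.2035  0.01  ]
lipL [0.5718 0.0119 0.045 ]
lipLr [ 0.5711 -0.068   0.045 ]
lipR [ 0.5689 -0.0932  0.045 ]
lipRr [ 0.5682 -0.1787  0.045 ]
tall top [ 0.6822 -0.0269  0.087 ]
short top [ 0.675  -0.1369  0.052 ]
boxL [0.775  0.0346 0.107 ]
boxR [ 0.7779 -0.199   0.107 ]
```

View pics/crop.png

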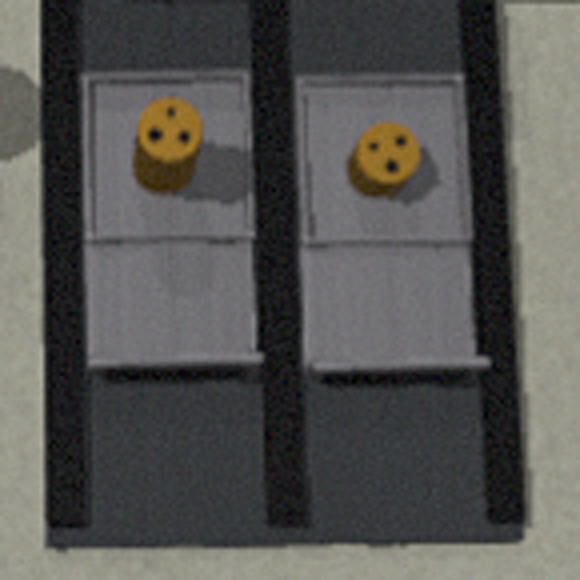

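View pics/crops.png

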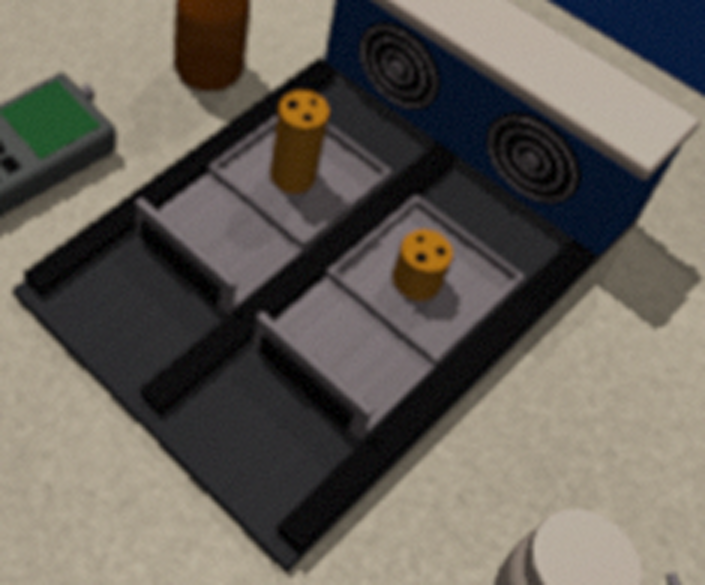

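The crop puts the left lip's top edge at rows 199–201.5, so its back face is at about x 0.576, y −0.031. The right lip is at about x 0.574, y −0.139. Both widths come out near 86 mm and the lips are 108 mm apart, which fits the given sizes. The pocket behind each lip is clear. I'll shut the gripper, square the tool and approach.

>>> {"fn": "jog_arm", "kwargs": {
  "commands": [
    {"rot": [0, 0, -6.6], "claw": 255},
    {"rot": [0, 0, -6.6], "claw": 255},
    {"rot": [0, 0, -6.6], "claw": 255},
    {"rot": [0, 0, -6.5], "claw": 255},
    {"travel": [0, -20, 0], "claw": 255}
  ],
  "force": 20
}}

```text
$.commands[0]: bad value
```

>>> {"fn": "jog_arm", "kwargs": {
  "commands": [
    {"travel": [-20, -42, 0], "claw": 255},
    {"travel": [-20, -42, 0], "claw": 255},
    {"travel": [-20, -42, 0], "claw": 255},
    {"travel": [-20, -42, 0], "claw": 255},
    {"travel": [-20, -42, 0], "claw": 255}
  ]
}}

```text
$.commands[0]: bad value
```

>>> {"fn": "jog_arm", "kwargs": {
  "commands": [
    {"travel": [-20, -42, 0], "claw": 255},
    {"travel": [-20, -42, 0], "claw": 255},
    {"travel": [-20, -42, 0], "claw": 255},
    {"travel": [-20, -42, 0], "claw": 255},
    {"travel": [-20, -42, 0], "claw": 255}
  ]
}}

```text
$.commands[0]: bad value
```

>>> {"fn": "jog_arm", "kwargs": {
  "commands": [
    {"travel": [0, 0, 0], "rot": [0, 0, -6.6], "claw": 255},
    {"travel": [0, 0, 0], "rot": [0, 0, -6.6], "claw": 255},
    {"travel": [0, 0, 0], "rot": [0, 0, -6.6], "claw": 255},
    {"travel": [0, 0, 0], "rot": [0, 0, -6.5], "claw": 255},
    {"travel": [0, -20, 0], "rot": [0, 0, 0], "claw": 255}
  ],
  "force": 20
}}

```text
time: 0.6
tool_pos: [0.2987, 0.5862, 0.2304]
tcp_rot: [0.006, -3.141, -0.0]
wrist_force: [-0.2, -0.2, 0.2]
width: 0.144
grip_force: 0.0
```

>>> {"fn": "jog_arm", "kwargs": {
  "commands": [
    {"travel": [-20, -40, 0], "rot": [0, 0, 0], "claw": 255},
    {"travel": [-20, -40, 0], "rot": [0, 0, 0], "claw": 255},
    {"travel": [-20, -40, 0], "rot": [0, 0, 0], "claw": 255},
    {"travel": [-20, -40, 0], "rot": [0, 0, 0], "claw": 255},
    {"travel": [-20, -40, 0], "rot": [0, 0, 0], "claw": 255}
  ]
}}

```text
time: 1.1
tool_pos: [0.3991, 0.3834, 0.2308]
tcp_rot: [0.001, -3.141, 0.001]
wrist_force: [0.6, 0.1, 0.7]
width: -0.004
grip_force: 0.0
```

>>> {"fn": "jog_arm", "kwargs": {
  "commands": [
    {"travel": [-20, -40, 0], "rot": [0, 0, 0], "claw": 255},
    {"travel": [-20, -40, 0], "rot": [0, 0, 0], "claw": 255},
    {"travel": [-20, -40, 0], "rot": [0, 0, 0], "claw": 255},
    {"travel": [-20, -40, 0], "rot": [0, 0, 0], "claw": 255},
    {"travel": [-20, -40, 0], "rot": [0, 0, 0], "claw": 255}
  ]
}}

```text
time: 1.6
tool_pos: [0.4992, 0.1834, 0.2309]
tcp_rot: [0.0, -3.141, 0.0]
wrist_force: [0.4, 1.0, -0.6]
width: -0.0
grip_force: 0.0
```

>>> {"fn": "jog_arm", "kwargs": {
  "commands": [
    {"travel": [-20, -40, 0], "rot": [0, 0, 0], "claw": 255},
    {"travel": [-20, -40, 0], "rot": [0, 0, 0], "claw": 255},
    {"travel": [-20, -40, 0], "rot": [0, 0, 0], "claw": 255},
    {"travel": [-20, -40, 0], "rot": [0, 0, 0], "claw": 255},
    {"travel": [-20, -40, 0], "rot": [0, 0, 0], "claw": 255}
  ]
}}

```text
time: 2.1
tool_pos: [0.5993, -0.0165, 0.2308]
tcp_rot: [-0.0, -3.141, -0.0]
wrist_force: [1.1, -0.3, 0.5]
width: 0.001
grip_force: 0.0
```

>>> {"fn": "jog_arm", "kwargs": {
  "commands": [
    {"travel": [-3, -14, 20], "rot": [0, 0, 0], "claw": 255},
    {"travel": [0, 0, 40], "rot": [0, 0, 0], "claw": 255},
    {"travel": [0, 0, 40], "rot": [0, 0, 0], "claw": 255},
    {"travel": [0, 0, 40], "rot": [0, 0, 0], "claw": 255},
    {"travel": [0, 0, 20], "rot": [0, 0, 0], "claw": 255}
  ]
}}

```text
time: 2.6
tool_pos: [0.5986, -0.0286, 0.0665]
tcp_rot: [-0.0, -3.134, -0.001]
wrist_force: [-0.1, -0.3, 0.2]
width: 0.002
grip_force: 0.0
```

```bash
python3 - <<'E'
from workcell import monitor, viewer
from h import *
s=monitor.read_state();print(s['tool_pos'])
a=viewer.read_camera('side')['color'][100:345,200:500];b=viewer.read_camera('wrist')['color']
a=cv2.resize(a,None,fx=1.6,fy=1.6,interpolation=2);b=cv2.resize(b,(480,300))
im=np.zeros((300+a.shape[0]-100,480,3),np.uint8);im=np.vstack([a[:292],b]);cv2.imwrite('pics/v2.png',im)
E
```

```text
[ 0.59857357 -0.02864741  0.06646281]
```

View pics/v2.png

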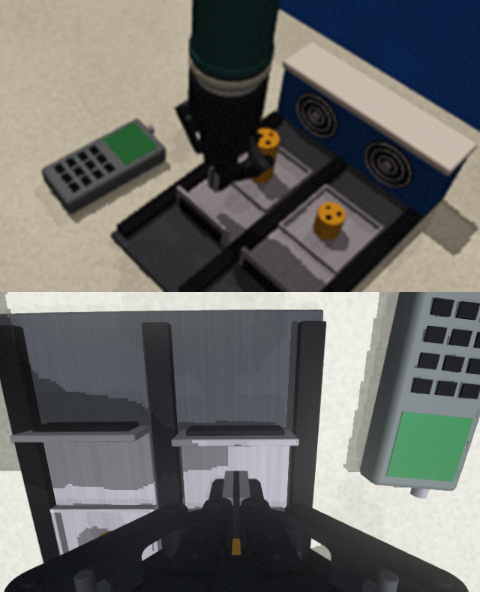

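The side crop shows the closed fingers over the left pocket, behind the lip and clear of the tall insert. In the wrist view the left lip band runs from about (172,438) to (299,442) in the composite, with the fingertips at (236,475) behind it. I'll cross-check the lip with the wrist calibration.

```bash
python3 - <<'E'
from workcell import monitor, viewer
from h import *
c=viewer.read_camera('wrist');s=monitor.read_state();print(s['tool_pos'],s['tcp_rot'])
for n,p in[('Lback l',(299,444)),('Lback r',(172,444)),('Rback l',(150,438)),('Rback r',(13,440))]:
    print(n,plane(c,(p[0]/.75,(p[1]-292)/.75),.045).round(4))
X=np.array([.5986,-.0286,.0665]);q=c['R']@X+c['t'];print(c['camera_matrix'][:2]@(q/q[2])*.75+[0,292])
E
```

```text
[ 0.59999692 -0.02861277  0.06901336] [ 1.66267216e-04 -3.13652685e+00 -6.88339699e-04]
Lback l [0.5794 0.0148 0.045 ]
Lback r [ 0.5793 -0.0721  0.045 ]
Rback l [ 0.575  -0.0868  0.045 ]
Rback r [ 0.5763 -0.1824  0.045 ]
[235.57072255 483.08340817]
```

>>> {"fn": "jog_arm", "kwargs": {
  "commands": [
    {"travel": [-3, -2, 10], "rot": [0, 0, 0], "claw": 255},
    {"travel": [0, 0, 14], "rot": [0, 0, 0], "claw": 255},
    {"travel": [0, 0, 12], "rot": [0, 0, 0], "claw": 255},
    {"travel": [0, 0, 7], "rot": [0, 0, 0], "claw": 255},
    {"travel": [0, 0, 0], "rot": [0, 0, 0], "claw": 255}
  ]
}}

```text
time: 3.25
tool_pos: [0.6037, -0.0306, 0.0266]
tcp_rot: [0.0, -3.139, -0.0]
wrist_force: [0.1, -0.9, 0.5]
width: 0.001
grip_force: 0.0
```

>>> {"fn": "jog_arm", "kwargs": {
  "commands": [
    {"travel": [2, 0, 0], "rot": [0, 0, 0], "claw": 255},
    {"travel": [3, 0, 0], "rot": [0, 0, 0], "claw": 255},
    {"travel": [3, 0, 0], "rot": [0, 0, 0], "claw": 255},
    {"travel": [3, 0, 0], "rot": [0, 0, 0], "claw": 255},
    {"travel": [2, 0, 0], "rot": [0, 0, 0], "claw": 255}
  ]
}}

```text
time: 3.75
tool_pos: [0.5918, -0.0307, 0.0286]
tcp_rot: [-0.0, 3.141, -0.0]
wrist_force: [0.7, -0.3, 0.4]
width: -0.0
grip_force: 0.0
```

>>> {"fn": "jog_arm", "kwargs": {
  "commands": [
    {"travel": [2, 0, 2], "rot": [0, 0, 0], "claw": 255},
    {"travel": [2, 0, 0], "rot": [0, 0, 0], "claw": 255},
    {"travel": [2, 0, 0], "rot": [0, 0, 0], "claw": 255},
    {"travel": [2, 0, 0], "rot": [0, 0, 0], "claw": 255},
    {"travel": [2, 0, 0], "rot": [0, 0, 0], "claw": 255}
  ]
}}

```text
time: 4.25
tool_pos: [0.5824, -0.0308, 0.0264]
tcp_rot: [-0.0, 3.141, -0.0]
wrist_force: [2.8, -0.9, -1.7]
width: -0.001
grip_force: 1.3
```

>>> {"fn": "jog_arm", "kwargs": {
  "commands": [
    {"travel": [2, 0, 0], "rot": [0, 0, 0], "claw": 255},
    {"travel": [2, 0, 0], "rot": [0, 0, 0], "claw": 255},
    {"travel": [2, 0, 0], "rot": [0, 0, 0], "claw": 255},
    {"travel": [2, 0, 0], "rot": [0, 0, 0], "claw": 255},
    {"travel": [2, 0, 0], "rot": [0, 0, 0], "claw": 255}
  ]
}}

```text
time: 4.75
tool_pos: [0.572, -0.0308, 0.0264]
tcp_rot: [-0.0, 3.141, -0.0]
wrist_force: [1.8, -0.0, -2.4]
width: -0.001
grip_force: 1.3
```

>>> {"fn": "jog_arm", "kwargs": {
  "commands": [
    {"travel": [2, 0, 0], "rot": [0, 0, 0], "claw": 255},
    {"travel": [3, 0, 0], "rot": [0, 0, 0], "claw": 255},
    {"travel": [3, 0, 0], "rot": [0, 0, 0], "claw": 255},
    {"travel": [3, 0, 0], "rot": [0, 0, 0], "claw": 255},
    {"travel": [3, 0, 0], "rot": [0, 0, 0], "claw": 255}
  ]
}}

```text
time: 5.25
tool_pos: [0.5579, -0.0309, 0.0264]
tcp_rot: [-0.0, 3.141, -0.0]
wrist_force: [2.4, -1.2, -1.5]
width: 0.003
grip_force: 1.3
```

>>> {"fn": "jog_arm", "kwargs": {
  "commands": [
    {"travel": [3, 0, 0], "rot": [0, 0, 0], "claw": 255},
    {"travel": [3, 0, 0], "rot": [0, 0, 0], "claw": 255},
    {"travel": [3, 0, 0], "rot": [0, 0, 0], "claw": 255},
    {"travel": [3, 0, 0], "rot": [0, 0, 0], "claw": 255},
    {"travel": [2, 0, 0], "rot": [0, 0, 0], "claw": 255}
  ]
}}

```text
time: 5.75
tool_pos: [0.5438, -0.0308, 0.0264]
tcp_rot: [-0.0, 3.142, -0.0]
wrist_force: [3.0, -0.7, -0.3]
width: 0.001
grip_force: 1.3
```

>>> {"fn": "jog_arm", "kwargs": {
  "commands": [
    {"travel": [2, 0, 0], "rot": [0, 0, 0], "claw": 255},
    {"travel": [2, 0, 0], "rot": [0, 0, 0], "claw": 255},
    {"travel": [2, 0, 0], "rot": [0, 0, 0], "claw": 255},
    {"travel": [2, 0, 0], "rot": [0, 0, 0], "claw": 255},
    {"travel": [1, 0, 0], "rot": [0, 0, 0], "claw": 255}
  ]
}}

```text
time: 6.25
tool_pos: [0.5349, -0.0307, 0.0264]
tcp_rot: [0.0, -3.142, -0.0]
wrist_force: [2.8, -2.5, -0.2]
width: 0.001
grip_force: 1.3
```

>>> {"fn": "jog_arm", "kwargs": {
  "commands": [
    {"travel": [1, 0, 0], "rot": [0, 0, 0], "claw": 255},
    {"travel": [1, 0, 0], "rot": [0, 0, 0], "claw": 255},
    {"travel": [1, 0, 0], "rot": [0, 0, 0], "claw": 255},
    {"travel": [1, 0, 0], "rot": [0, 0, 0], "claw": 255},
    {"travel": [1, 0, 0], "rot": [0, 0, 0], "claw": 255}
  ]
}}

```text
time: 6.75
tool_pos: [0.5301, -0.0307, 0.0263]
tcp_rot: [-0.0, 3.142, 0.0]
wrist_force: [2.1, -1.5, -0.1]
width: -0.001
grip_force: 1.3
```

>>> {"fn": "jog_arm", "kwargs": {
  "commands": [
    {"travel": [1, 0, 0], "rot": [0, 0, 0], "claw": 255},
    {"travel": [1, 0, 0], "rot": [0, 0, 0], "claw": 255},
    {"travel": [1, 0, 0], "rot": [0, 0, 0], "claw": 255},
    {"travel": [0, 0, 0], "rot": [0, 0, 0], "claw": 255},
    {"travel": [0, 0, 0], "rot": [0, 0, 0], "claw": 255}
  ]
}}

```text
time: 7.25
tool_pos: [0.5268, -0.0306, 0.0262]
tcp_rot: [0.0, -3.141, -0.0]
wrist_force: [2.3, -0.2, 0.9]
width: 0.006
grip_force: 0.9
```

>>> {"fn": "jog_arm", "kwargs": {
  "commands": [
    {"travel": [1, 0, 0], "rot": [0, 0, 0], "claw": 255},
    {"travel": [1, 0, 0], "rot": [0, 0, 0], "claw": 255},
    {"travel": [1, 0, 0], "rot": [0, 0, 0], "claw": 255},
    {"travel": [0, 0, 0], "rot": [0, 0, 0], "claw": 255},
    {"travel": [0, 0, 0], "rot": [0, 0, 0], "claw": 255}
  ]
}}

```text
time: 7.75
tool_pos: [0.5238, -0.0307, 0.0262]
tcp_rot: [0.0, -3.141, -0.0]
wrist_force: [2.2, 0.2, 0.8]
width: -0.001
grip_force: 0.8
```

>>> {"fn": "jog_arm", "kwargs": {
  "commands": [
    {"travel": [1, 0, 0], "rot": [0, 0, 0], "claw": 255},
    {"travel": [1, 0, 0], "rot": [0, 0, 0], "claw": 255},
    {"travel": [1, 0, 0], "rot": [0, 0, 0], "claw": 255},
    {"travel": [0, 0, 0], "rot": [0, 0, 0], "claw": 255},
    {"travel": [0, 0, 0], "rot": [0, 0, 0], "claw": 255}
  ]
}}

```text
time: 8.25
tool_pos: [0.5208, -0.0307, 0.0262]
tcp_rot: [0.0, -3.141, -0.0]
wrist_force: [1.4, 0.3, 0.8]
width: 0.002
grip_force: 0.8
```

>>> {"fn": "jog_arm", "kwargs": {
  "commands": [
    {"travel": [1, 0, 0], "rot": [0, 0, 0], "claw": 255},
    {"travel": [1, 0, 0], "rot": [0, 0, 0], "claw": 255},
    {"travel": [1, 0, 0], "rot": [0, 0, 0], "claw": 255},
    {"travel": [1, 0, 0], "rot": [0, 0, 0], "claw": 255},
    {"travel": [1, 0, 0], "rot": [0, 0, 0], "claw": 255}
  ]
}}

```text
time: 8.75
tool_pos: [0.516, -0.0307, 0.0262]
tcp_rot: [0.0, -3.142, -0.0]
wrist_force: [2.4, 0.6, -0.6]
width: 0.004
grip_force: 1.3
```

>>> {"fn": "jog_arm", "kwargs": {
  "commands": [
    {"travel": [1, 0, 0], "rot": [0, 0, 0], "claw": 255},
    {"travel": [1, 0, 0], "rot": [0, 0, 0], "claw": 255},
    {"travel": [1, 0, 0], "rot": [0, 0, 0], "claw": 255},
    {"travel": [1, 0, 0], "rot": [0, 0, 0], "claw": 255},
    {"travel": [1, 0, 0], "rot": [0, 0, 0], "claw": 255}
  ]
}}

```text
time: 9.25
tool_pos: [0.5109, -0.0307, 0.0262]
tcp_rot: [0.0, -3.141, -0.0]
wrist_force: [2.3, 1.1, -0.3]
width: -0.001
grip_force: 1.3
```

>>> {"fn": "jog_arm", "kwargs": {
  "commands": [
    {"travel": [1, 0, 0], "rot": [0, 0, 0], "claw": 255},
    {"travel": [1, 0, 0], "rot": [0, 0, 0], "claw": 255},
    {"travel": [1, 0, 0], "rot": [0, 0, 0], "claw": 255},
    {"travel": [1, 0, 0], "rot": [0, 0, 0], "claw": 255},
    {"travel": [1, 0, 0], "rot": [0, 0, 0], "claw": 255}
  ]
}}

```text
time: 9.75
tool_pos: [0.5107, -0.0309, 0.0271]
tcp_rot: [0.0, 3.132, -0.0]
wrist_force: [14.1, 1.8, -11.5]
width: -0.004
grip_force: 7.4
```

```bash
python3 - <<'E'
from workcell import monitor, viewer
from h import *
a=viewer.read_camera('side')['color'][100:345,200:500];b=viewer.read_camera('top')['color'][90:265,290:465]
a=cv2.resize(a,None,fx=1.6,fy=1.6,interpolation=2);b=cv2.resize(b,(300,392),interpolation=2)
cv2.imwrite('pics/v3.png',np.hstack([a[:392],b]))
E
```

```text
(no output)
```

View pics/v3.png

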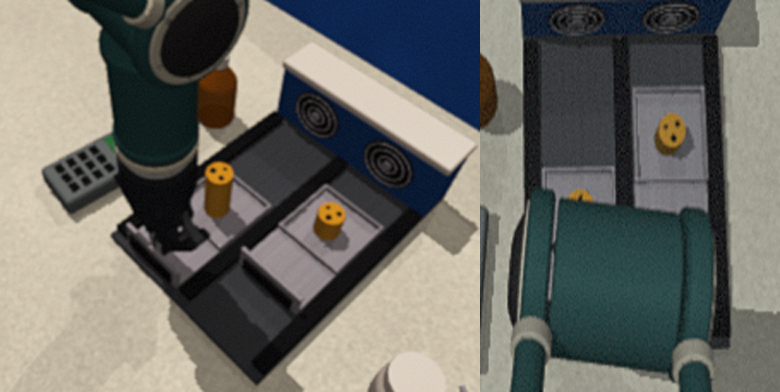

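The left tray is at its stop: the TCP held at x 0.511 while the force rose to 14 N. The side crop shows the tall insert at (219,190) still upright and the lip at the dock's front edge. Next I'll back off, lift and go round to the front of the right tray.

>>> {"fn": "jog_arm", "kwargs": {
  "commands": [
    {"travel": [-4, 0, 0], "rot": [0, 0, 0], "claw": 255},
    {"travel": [-4, 0, 0], "rot": [0, 0, 0], "claw": 255},
    {"travel": [-6, 0, 0], "rot": [0, 0, 0], "claw": 255},
    {"travel": [-4, 0, -5], "rot": [0, 0, 0], "claw": 255},
    {"travel": [0, 0, -20], "rot": [0, 0, 0], "claw": 255}
  ]
}}

```text
time: 10.35
tool_pos: [0.5222, -0.0306, 0.0496]
tcp_rot: [0.0, -3.136, -0.001]
wrist_force: [-0.1, 0.4, 0.6]
width: 0.006
grip_force: 0.0
```

>>> {"fn": "jog_arm", "kwargs": {
  "commands": [
    {"travel": [0, 0, -40], "rot": [0, 0, 0], "claw": 255},
    {"travel": [0, 0, -40], "rot": [0, 0, 0], "claw": 255},
    {"travel": [0, -30, 0], "rot": [0, 0, 0], "claw": 255},
    {"travel": [0, -40, 0], "rot": [0, 0, 0], "claw": 255},
    {"travel": [-5, -38, 0], "rot": [0, 0, 0], "claw": 255}
  ]
}}

```text
time: 10.85
tool_pos: [0.5289, -0.1396, 0.1323]
tcp_rot: [-0.003, 3.141, -0.0]
wrist_force: [0.2, 0.4, -0.7]
width: 0.003
grip_force: 0.0
```

```bash
python3 - <<'E'
from workcell import monitor, viewer
from h import *
c=viewer.read_camera('wrist');s=monitor.read_state();print(s['tool_pos'],s['wrist_force'])
np.savez('w.npz',**c);cv2.imwrite('pics/w4.png',c['color'])
E
```

```text
[ 0.53014411 -0.14520718  0.13246292] [ 1.92349705 -3.90478018  0.03121797]
```

View pics/w4.png

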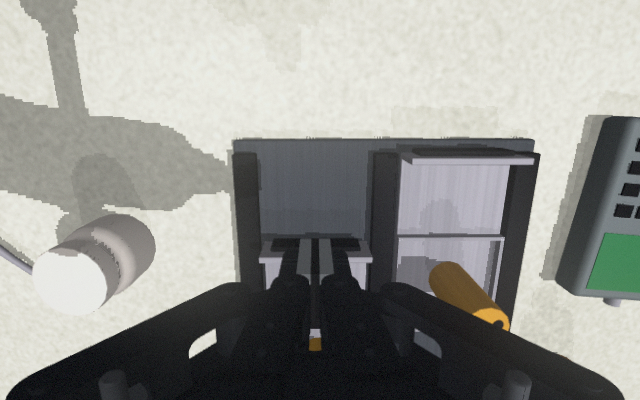

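The wrist view shows the left tray at the front with its brass insert standing, the right lip at rows 240–258, and the fingers in front of it horizontally. I'll descend in front of the right lip.

>>> {"fn": "jog_arm", "kwargs": {
  "commands": [
    {"travel": [0, 0, 25], "rot": [0, 0, 0], "claw": 255},
    {"travel": [0, 0, 30], "rot": [0, 0, 0], "claw": 255},
    {"travel": [0, 0, 30], "rot": [0, 0, 0], "claw": 255},
    {"travel": [0, 0, 14], "rot": [0, 0, 0], "claw": 255},
    {"travel": [0, 0, 0], "rot": [0, 0, 0], "claw": 255}
  ]
}}

```text
time: 11.4
tool_pos: [0.5268, -0.138, 0.0299]
tcp_rot: [0.0, -3.136, -0.003]
wrist_force: [-0.8, -0.4, -0.3]
width: 0.0
grip_force: 0.0
```

>>> {"fn": "jog_arm", "kwargs": {
  "commands": [
    {"travel": [-4, 0, 0], "rot": [0, 0, 0], "claw": 255},
    {"travel": [-4, 0, 0], "rot": [0, 0, 0], "claw": 255},
    {"travel": [-3, 0, 0], "rot": [0, 0, 0], "claw": 255},
    {"travel": [-3, 0, 0], "rot": [0, 0, 0], "claw": 255},
    {"travel": [-2, 0, 0], "rot": [0, 0, 0], "claw": 255}
  ]
}}

```text
time: 11.9
tool_pos: [0.5461, -0.1389, 0.0331]
tcp_rot: [-0.001, 3.14, -0.001]
wrist_force: [0.8, 0.3, -0.1]
width: 0.001
grip_force: 0.0
```

>>> {"fn": "jog_arm", "kwargs": {
  "commands": [
    {"travel": [-2, 0, 0], "rot": [0, 0, 0], "claw": 255},
    {"travel": [-2, 0, 0], "rot": [0, 0, 0], "claw": 255},
    {"travel": [-2, 0, 0], "rot": [0, 0, 0], "claw": 255},
    {"travel": [-2, 0, 0], "rot": [0, 0, 0], "claw": 255},
    {"travel": [-2, 0, 0], "rot": [0, 0, 0], "claw": 255}
  ]
}}

```text
time: 12.4
tool_pos: [0.555, -0.1387, 0.0322]
tcp_rot: [0.0, -3.141, -0.0]
wrist_force: [-2.9, -0.7, 1.0]
width: -0.001
grip_force: 1.3
```

>>> {"fn": "jog_arm", "kwargs": {
  "commands": [
    {"travel": [-2, 0, 0], "rot": [0, 0, 0], "claw": 255},
    {"travel": [-2, 0, 0], "rot": [0, 0, 0], "claw": 255},
    {"travel": [-2, 0, 0], "rot": [0, 0, 0], "claw": 255},
    {"travel": [-2, 0, 0], "rot": [0, 0, 0], "claw": 255},
    {"travel": [-2, 0, 0], "rot": [0, 0, 0], "claw": 255}
  ]
}}

```text
time: 12.9
tool_pos: [0.565, -0.1387, 0.0321]
tcp_rot: [0.0, -3.141, -0.0]
wrist_force: [-1.9, -0.2, 1.9]
width: -0.002
grip_force: 1.3
```

>>> {"fn": "jog_arm", "kwargs": {
  "commands": [
    {"travel": [-2, 0, 0], "rot": [0, 0, 0], "claw": 255},
    {"travel": [-3, 0, 0], "rot": [0, 0, 0], "claw": 255},
    {"travel": [-3, 0, 0], "rot": [0, 0, 0], "claw": 255},
    {"travel": [-3, 0, 0], "rot": [0, 0, 0], "claw": 255},
    {"travel": [-3, 0, 0], "rot": [0, 0, 0], "claw": 255}
  ]
}}

```text
time: 13.4
tool_pos: [0.5793, -0.1386, 0.0322]
tcp_rot: [0.0, -3.141, -0.0]
wrist_force: [-2.3, 1.0, -0.4]
width: -0.003
grip_force: 1.2
```

>>> {"fn": "jog_arm", "kwargs": {
  "commands": [
    {"travel": [-2, 0, 0], "rot": [0, 0, 0], "claw": 255},
    {"travel": [-2, 0, 0], "rot": [0, 0, 0], "claw": 255},
    {"travel": [-2, 0, 0], "rot": [0, 0, 0], "claw": 255},
    {"travel": [-1, 0, 0], "rot": [0, 0, 0], "claw": 255},
    {"travel": [-1, 0, 0], "rot": [0, 0, 0], "claw": 255}
  ]
}}

```text
time: 13.9
tool_pos: [0.5872, -0.1387, 0.0323]
tcp_rot: [0.0, -3.142, -0.0]
wrist_force: [-2.1, 1.1, 1.1]
width: -0.004
grip_force: 1.1
```

>>> {"fn": "jog_arm", "kwargs": {
  "commands": [
    {"travel": [-1, 0, 0], "rot": [0, 0, 0], "claw": 255},
    {"travel": [-1, 0, 0], "rot": [0, 0, 0], "claw": 255},
    {"travel": [-1, 0, 0], "rot": [0, 0, 0], "claw": 255},
    {"travel": [-1, 0, 0], "rot": [0, 0, 0], "claw": 255},
    {"travel": [-1, 0, 0], "rot": [0, 0, 0], "claw": 255}
  ]
}}

```text
time: 14.4
tool_pos: [0.5922, -0.1387, 0.0323]
tcp_rot: [0.0, -3.142, -0.0]
wrist_force: [-2.6, 1.8, 0.6]
width: -0.002
grip_force: 1.1
```

>>> {"fn": "jog_arm", "kwargs": {
  "commands": [
    {"travel": [-1, 0, 0], "rot": [0, 0, 0], "claw": 255},
    {"travel": [-1, 0, 0], "rot": [0, 0, 0], "claw": 255},
    {"travel": [-1, 0, 0], "rot": [0, 0, 0], "claw": 255},
    {"travel": [-1, 0, 0], "rot": [0, 0, 0], "claw": 255},
    {"travel": [-1, 0, 0], "rot": [0, 0, 0], "claw": 255}
  ]
}}

```text
time: 14.9
tool_pos: [0.5972, -0.1387, 0.0323]
tcp_rot: [-0.0, 3.142, 0.0]
wrist_force: [-3.1, 1.6, 0.5]
width: -0.005
grip_force: 1.1
```

>>> {"fn": "jog_arm", "kwargs": {
  "commands": [
    {"travel": [-1, 0, 0], "rot": [0, 0, 0], "claw": 255},
    {"travel": [-1, 0, 0], "rot": [0, 0, 0], "claw": 255},
    {"travel": [-1, 0, 0], "rot": [0, 0, 0], "claw": 255},
    {"travel": [-1, 0, 0], "rot": [0, 0, 0], "claw": 255},
    {"travel": [-1, 0, 0], "rot": [0, 0, 0], "claw": 255}
  ]
}}

```text
time: 15.4
tool_pos: [0.6012, -0.1387, 0.0321]
tcp_rot: [0.001, -3.139, -0.0]
wrist_force: [-7.1, 0.4, 3.8]
width: 0.004
grip_force: 3.9
```

>>> {"fn": "jog_arm", "kwargs": {
  "commands": [
    {"travel": [-1, 0, 0], "rot": [0, 0, 0], "claw": 255},
    {"travel": [-1, 0, 0], "rot": [0, 0, 0], "claw": 255},
    {"travel": [-1, 0, 0], "rot": [0, 0, 0], "claw": 255},
    {"travel": [0, 0, 0], "rot": [0, 0, 0], "claw": 255},
    {"travel": [0, 0, 0], "rot": [0, 0, 0], "claw": 255}
  ]
}}

```text
time: 15.9
tool_pos: [0.6014, -0.1386, 0.032]
tcp_rot: [0.001, -3.134, -0.001]
wrist_force: [-13.1, 0.1, 8.4]
width: -0.002
grip_force: 7.6
```

Home: the force rose to 13 N and the TCP stopped at x 0.6014, where I predicted about 0.601. I'll back off, lift and check.

>>> {"fn": "jog_arm", "kwargs": {
  "commands": [
    {"travel": [3, 0, 0], "rot": [0, 0, 0], "claw": 255},
    {"travel": [4, 0, 0], "rot": [0, 0, 0], "claw": 255},
    {"travel": [15, 0, 0], "rot": [0, 0, 0], "claw": 255},
    {"travel": [20, 0, 0], "rot": [0, 0, 0], "claw": 255},
    {"travel": [10, 0, -20], "rot": [0, 0, 0], "claw": 255}
  ]
}}

```text
time: 16.4
tool_pos: [0.5502, -0.1383, 0.0498]
tcp_rot: [0.0, -3.137, -0.002]
wrist_force: [0.3, 0.4, -0.5]
width: -0.001
grip_force: 0.0
```

>>> {"fn": "jog_arm", "kwargs": {
  "commands": [
    {"travel": [0, 0, -40], "rot": [0, 0, 0], "claw": 255},
    {"travel": [0, 0, -40], "rot": [0, 0, 0], "claw": 255},
    {"travel": [20, 0, -40], "rot": [0, 0, 0], "claw": 255},
    {"travel": [40, 0, -20], "rot": [0, 0, 0], "claw": 255},
    {"travel": [40, 0, 0], "rot": [0, 0, 0], "claw": 255}
  ]
}}

```text
time: 16.9
tool_pos: [0.4565, -0.1404, 0.1976]
tcp_rot: [-0.001, 3.13, -0.007]
wrist_force: [0.1, -0.5, 0.3]
width: -0.004
grip_force: 0.0
```

```bash
python3 - <<'E'
from workcell import monitor, viewer
from h import *
s=monitor.read_state();print(s['tool_pos'],s['wrist_force'])
a=viewer.read_camera('side')['color'][100:345,200:500];b=viewer.read_camera('top')['color'][50:265,230:530]
a=cv2.resize(a,(400,327),interpolation=2);b=cv2.resize(b,(400,287),interpolation=2)
cv2.imwrite('pics/v5.png',np.hstack([a[:287],b]))
E
```

```text
[ 0.45648831 -0.14037832  0.19758514] [ 0.1294654  -0.52460856  0.28215707]
```

View pics/v5.png

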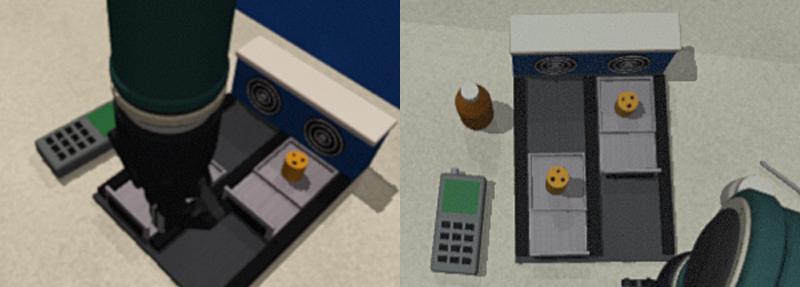

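The top crop shows the left tray at the front with its insert upright at (557,180). The right tray is against the fan box with the short insert at (628,103), and the meter, flask and jar are in place. I'll let the arm settle and hand in.

>>> {"fn": "jog_arm", "kwargs": {
  "commands": [
    {"travel": [0, 0, 0], "rot": [0, 0, 0], "claw": 255},
    {"travel": [0, 0, 0], "rot": [0, 0, 0], "claw": 255},
    {"travel": [0, 0, 0], "rot": [0, 0, 0], "claw": 255},
    {"travel": [0, 0, 0], "rot": [0, 0, 0], "claw": 255},
    {"travel": [0, 0, 0], "rot": [0, 0, 0], "claw": 255}
  ]
}}

```text
time: 17.5
tool_pos: [0.4536, -0.1388, 0.192]
tcp_rot: [0.001, -3.141, -0.0]
wrist_force: [-0.2, -0.5, 0.1]
width: 0.001
grip_force: 0.0
```

```bash
python3 -c "
from workcell import workorder
print(workorder.finish_job())"
```

```text
the job is handed in; nothing more can be done
None
```

Job handed in at 17.5 s: the left tray, with the tall insert, was drawn out to its stop, then the right tray was pushed home against the fan box; both inserts are still standing and the meter, flask and jar were not moved.

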